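# Open the polishing-wheel case under the bench magnifier

## Robot

A 6-joint arm with a two-finger parallel gripper is mounted at the origin on the work surface. World frame = base frame: x ahead of the robot, y to its left, z up, the work surface at z = 0. Lengths are in m, angles in rad, forces in N, time in s.
With the tool pointing down it reaches from about 0.25 to 0.775 m from the base axis. Payload 4 kg.
Tool frame: the origin (TCP) lies on the centre line of the jaws, within the pads' length; the fingertips stand 8 mm ahead of it and the grasp point (between the pads) lies 11 mm behind it; y points along the fingers, x is the direction in which the jaws open and shut, and the axes are right-handed (so a half turn about y gives the same grasp; the last joint's range is limited). The gripper opens to 94 mm and grips with 3 to 60 N. Pads are 16 mm wide; open, the fingers measure 119 mm over their backs; the gripper's body (75 mm by 177 mm) begins 78 mm behind the grasp point.
Start: joints at [1.234, 0.087, 1.371, -0, 1.684, -0.103], TCP at [0.127, 0.535, 0.214] pointing down, gripper open.
Joint ranges: [-3.1, 3.1], [-0.76, 2.03], [0.27, 2.55], [-1.08, 4.22], [0.17, 2.65], [-2.57, 2.57]. Speed limits (rad/s): [2.79, 2.79, 3.14, 3.14, 3.14, 3.14].

## Interface

Orientations are given as [roll, pitch, yaw] about the fixed x, y, z axes, in that order (R = Rz(yaw) Ry(pitch) Rx(roll)).
In Python, from bench import robot gives the robot as it stands.
- The arm moves only by the tool step_arm, never from a script. Its argument "commands" is a list of rows, each an object with "xyz": the shift along the world's x, y, z in m, a list of three; "twist": the turn, a rotation vector about the world's x, y, z in degrees, a list of three. In form: [{"xyz": [tx, ty, tz], "twist": [ax, ay, az]}, ...]. A call has 1 to 12 rows; each row is the pose to reach, as a shift and turn from the pose commanded when the call began; what a row does not reach only later rows make up. A row lasts 1/12 s, in which the tool goes at most 41.7 mm and 7.16 degrees, less where a joint would pass 70% of its speed; a pose out of reach is approached as far as the arm can. A call with a gripper value outside its range is refused whole. "fingers" is the closure in counts, from 0 (fully open) to 255 (shut), set as the call begins (left out, the last holds). The fingers move at their own pace and stop on an object; the grip force is fixed at half the most. Time passes only in rows, so rows that repeat a pose let the fingers close. It gives the time, the measured TCP pose, the force and the opening at its end, in the units of the state.
- robot.get_obs(): the state, without advancing time (a new reading comes with each control period).
- robot.snapshot(name): name is "scene" or "top" or "wrist"; returns (picture, depth): 400x640x3 uint8, red, green, blue; 400x640 float32, m along the optical axis (not along the pixel's ray), 0 where there is no reading.
- robot.camera_info(name): a dict with "fx", "fy", "cx", "cy" (pixels), "R" (3x3) and "t" (3): a world point X has camera coordinates R X + t. Camera axes: x right, y down, z forward; pixel columns grow to the right and rows downward; lengths in m; the calibration is good to about 2 mm. A picture is of the moment at which its call begins: read the wrist's pose just before it. camera_info takes no time and is no camera call; for the wrist camera it gives the pose at the moment of the call.
- robot.close_job(): hands the job in, once; it reports no verdict.
The state is a dict: "time": time; "joint_positions": joint angles; "qvel": joint speeds; "joint_torque": joint torques, N m; "tool_pos": TCP position; "ee_rot": TCP orientation; "wrist_force": force on the tool from outside, world axes, zero at the start; "wrist_torque": the same for the moment, N m; "width": finger opening in m.
Only numpy, scipy, OpenCV 4.12 (cv2) and the standard library are available. Lean on these libraries where they do the work, as an engineer would, in place of code of your own. Each camera call takes 0.05 s, during which the arm holds its last target.

## Task

The wheel case on the polishing bench has to stand open for the next wheel change, but the swing-arm magnifier is over it. Swing the magnifier to the left until its whole lens is off the case and beside it, then lift the case's lid right up and over until it rests back on its stop, without flinging it. Leave the magnifier clear and the other things on the bench where they are.

Things in the scene. Friction and masses are not known exactly. Their poses are not given: they have to be found in the camera images.
- case: grey steel wheel case fixed on the bench, 150 mm deep (its x), 220 mm wide (its y), 70 mm high; origin at centre of underside; x points from the front (robot side) to the hinged back, y to its left, z up; polishing wheels lie inside
- lid (a joint): angle of the case's lid, rad: 0 shut, grows as the front edge rises; 1.85 is fully open, leaning back past upright on the stop brackets. Starts shut or slightly ajar. The hinge is stiff: the lid stays at any angle where it is left, and about 6 N at its front edge moves it
- lid_hinge (a point): point on the lid's hinge axis (runs along the case's y), 77 mm behind the case's centre and 72 mm above the bench; axes turn with the lid: x from its front edge to the hinge, z out of its outer (top) face. In these axes the lid is a plate 6 mm thick with z from 0 (underside) to 6 mm, x from -167 to 0 mm, y from -110 to 110 mm; its front edge overhangs the case front by 15 mm
- lid_tab (a point): middle of the top edge of the lid's upright pull tab, a rigid flat steel plate standing on the outer face, flush with the lid's front edge: 8 mm thick along the lid's x, 60 mm wide along y, rising 31 mm above the lid's outer face; axes as lid_hinge
- mag_arm (a joint): angle of the magnifier's swing arm, rad, about its vertical post, range -0.7 to 1.25: at 0 the arm points along the stand's -x (towards the robot, beside the case); positive swings it to its -y (the case side). Starts with the lens over the lid. Stays where it is left; about 1 N at the knob moves it
- mag_pivot (a point): point on the swing arm's vertical axis, 190 mm above the bench, behind and to the left of the case, on an 18 mm post with an 80 mm round foot; axes turn with the arm: its -x runs along the arm to the lens
- mag_lens (a point): centre of the magnifier's round lens, level, 100 mm across over its grey rim, 14 mm thick, 200 mm from the pivot, its underside 185 mm above the bench; the open lid would strike it
- mag_knob (a point): centre of the top of the upright round steel knob on the lens rim's outer end, 14 mm across, standing 35 mm above the rim (top 234 mm above the bench), 246 mm from the pivot
- flap_wheel: loose flap wheel lying flat, 84 mm across, 22 mm thick; bystander; origin at centre of underside
- jar: closed jar, 60 mm across, 85 mm high; bystander; origin at centre of underside
- oil_can: upright can, 52 mm across, 110 mm high; bystander; origin at centre of underside
- brush: hand brush lying on the bench; bystander
- compound_bar: brick of polishing compound, 110 x 40 x 35 mm; bystander, on the left of the case; origin at centre of underside
- parts_tray: white open tray, 110 x 150 x 30 mm, left of the magnifier stand, a small steel part in it; bystander; origin at centre of underside

How it is judged:
On the way, in this order (a step that is already met when the one before it is completed fails the run):
1. the whole lens is off the case, beyond its left side (y of mag_lens in the frame of case above 0.157 m), for 0.2 s.
2. the lid is open and rests on its stop (value of joint lid above 1.79 rad), for 0.2 s.
At the end, for the whole second after the job is handed in: The lid is at rest on its stop (joint above 1.79 of 1.85 rad), the lens centre is at least 157 mm to the left of the case's centre line (lens wholly off the case), the arm is at rest, and no bystander has moved more than 30 mm (value of joint lid above 1.79 rad and velocity of joint each of lid, mag_arm below 0.05 rad/s and y of mag_lens in the frame of case above 0.157 m and velocity of joint mag_arm above -0.05 rad/s and distance of each of flap_wheel, jar, oil_can, brush, compound_bar, parts_tray from where it was at the start of the episode below 0.03 m); the robot touches nothing.
It fails at once if the lid was lifted into the magnifier while it was still over the case (value of joint lid above 0.5 rad and not (y of mag_lens in the frame of case above 0.157 m)).
It fails at once if the lid was flung (faster than 3 rad/s) (velocity of joint lid above 3 rad/s).
It fails at once if a bystander was pushed away or knocked over (distance of any of flap_wheel, jar, oil_can, brush, compound_bar, parts_tray from where it was at the start of the episode above 0.03 m).
It also fails if it takes over 53 s, if anything falls off the work surface, if the arm or the gripper's body presses on something with over 40 N, if the wrist force passes 120 N, or if a joint passes its speed limit or range.

## Working session

There is one attempt and no reset: what is moved stays moved. The work goes in short steps, Python scripts to look and compute and a tool call to move; the robot and the scene stay as the last step left them, time stands still between calls to the robot, and variables do not carry over. Pictures are saved under pics/ and viewed, and the job is handed in when it is done.

Besides the shell and the picture viewer there is one more tool, called after "Call:" as a command line: name --argument value ..., lists and objects as JSON in quotes. step_arm: Moves the arm, as the interface text tells. Its arguments: {"type":"object","properties":{"commands":{"type":"array"},"fingers":{"type":"number"}},"required":["commands"]}

```bash
mkdir -p pics
python3 - <<'E'
from bench import robot
import cv2,numpy as np
o=robot.get_obs();print({k:np.round(v,3).tolist() for k,v in o.items()})
for n in("scene","top"):
    p,d=robot.snapshot(n);c=robot.camera_info(n)
    np.savez(f"{n}.npz",p=p,d=d,**c)
    cv2.imwrite(f"pics/{n}0.png",p[:,:,::-1]);print(n,c)
E
```

```text
{'time': 0.0, 'joint_positions': [1.234, 0.088, 1.372, -0.0, 1.684, -0.103], 'qvel': [0.001, 0.001, -0.002, -0.001, 0.001, -0.003], 'joint_torque': [0.0, -34.018, -30.243, 0.072, 0.033, -0.0], 'tool_pos': [0.127, 0.535, 0.212], 'ee_rot': [-1.571, 0.002, 1.337], 'wrist_force': [-0.379, -0.229, 0.498], 'wrist_torque': [0.015, -0.027, -0.009], 'width': 0.094}
scene {'fx': 518.5401584935205, 'fy': 518.5401584935205, 'cx': 313.86864667410845, 'cy': 204.1957145208258, 'R': array([[-0.83094233,  0.5562366 , -0.01164854],
       [ 0.4762845 ,  0.7003714 , -0.53163237],
       [-0.28755508, -0.44730386, -0.84689512]]), 't': array([ 0.48879963, -0.14360532,  1.53911532])}
top {'fx': 417.0189496849773, 'fy': 417.0189496849773, 'cx': 324.9883583576437, 'cy': 197.06285301725399, 'R': array([[-0.01737611, -0.99974839,  0.01418553],
       [-0.99423775,  0.01577586, -0.10603029],
       [ 0.10577982, -0.01594619, -0.99426171]]), 't': array([-0.05098656,  0.53259186,  1.26775063])}
```

View pics/scene0.png

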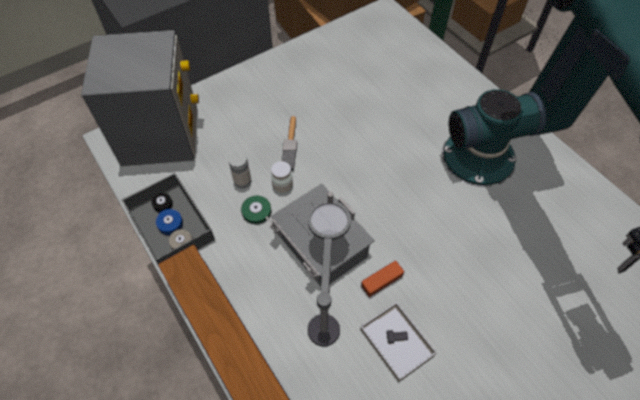

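View pics/top0.png

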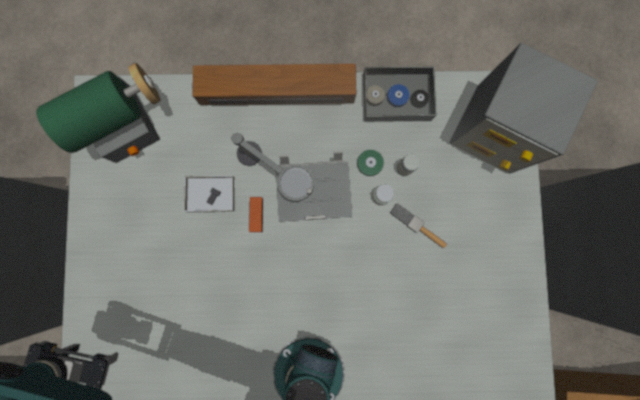

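The top view shows the case at about cols 277-352, rows 163-221, with the tab near (315,218). The lens is at (295,184), the pivot at (238,139), the compound bar at (256,214) and the tray at (210,194). Next I'll deproject these to get positions.

```bash
cat > h.py <<'E'
import numpy as np,cv2
def load(n):
    z=np.load(f"{n}.npz");return z['p'],z['d'],z
def cloud(d,c):
    v,u=np.mgrid[:d.shape[0],:d.shape[1]]
    X=np.stack([(u-c['cx'])/c['fx']*d,(v-c['cy'])/c['fy']*d,d],-1)
    return (X-c['t'])@c['R']
E
python3 - <<'E'
from h import *
p,d,c=load("top");W=cloud(d,c)
cv2.imwrite("pics/topcrop.png",cv2.resize(p[110:260,180:380,::-1],None,fx=4,fy=4,interpolation=cv2.INTER_CUBIC))
for n in("top","scene"):
    p,d,c=load(n);W=cloud(d,c);z=W[...,2]
    box=(W[...,0]>.3)&(W[...,0]<.9)&(abs(W[...,1]-.1)<.3)&(d>0)
    for lo,hi,nm in((.066,.088,'lid'),(.09,.13,'tab'),(.19,.212,'mag'),(.214,.25,'knob')):
        m=(box&(z>lo)&(z<hi)).astype(np.uint8)
        k,l,s,_=cv2.connectedComponentsWithStats(m)
        for i in range(1,k):
            if s[i,4]>5:
                q=W[l==i];print(n,nm,s[i],q.mean(0).round(3),q.min(0).round(3),q.max(0).round(3), np.round(cv2.minAreaRect(q[:,:2].astype(np.float32)*1000)[0:1],1),np.round(cv2.minAreaRect(q[:,:2].astype(np.float32)*1000)[1],1),round(cv2.minAreaRect(q[:,:2].astype(np.float32)*1000)[2],1))
E
```

```text
top lid [222  77   7   4   9] [0.896 0.241 0.087] [0.889 0.231 0.086] [0.899 0.249 0.088] [[895.9 241. ]] [ 7.6 19.1] 19.4
top lid [247  79   4   4   7] [0.886 0.168 0.087] [0.882 0.164 0.086] [0.892 0.173 0.088] [[885.6 168.9]] [10.4  7.6] 18.0
top lid [273  84   4   3   6] [0.87  0.09  0.087] [0.868 0.085 0.084] [0.876 0.094 0.088] [[870.1  91.2]] [12.  6.] 51.6
top lid [258  89   2   5   7] [0.852 0.138 0.087] [0.847 0.136 0.086] [0.859 0.139 0.088] [[853.1 137.7]] [ 3.2 12.5] 89.0
top lid [192  92 164   8 469] [0.838 0.1   0.078] [ 0.835 -0.157  0.066] [0.852 0.341 0.088] [[842.7  92.2]] [498.  17.] 89.7
top lid [244 151   4   2   7] [0.669 0.179 0.077] [0.668 0.175 0.067] [0.671 0.185 0.088] [[668.9 179.6]] [ 3.1 10. ] 11.9
top lid [ 275  157   77   66 2958] [ 0.536 -0.044  0.08 ] [ 0.454 -0.136  0.067] [0.645 0.09  0.088] [[550.1 -22.4]] [180.5 220.6] 3.3
top lid [278 161  11   9  52] [0.627 0.065 0.078] [0.613 0.05  0.067] [0.636 0.081 0.087] [[627.3  64.9]] [19.6 31.3] 34.7
top tab [ 192   75  164   22 2073] [0.869 0.087 0.092] [ 0.836 -0.157  0.09 ] [0.9   0.339 0.099] [[867
[... 5128 characters left out ...]
09 ] [0.9   0.282 0.098] [[871.5  62.7]] [ 57.1 438.8] 0.0
scene tab [303 263  11  11  28] [0.647 0.066 0.11 ] [0.64  0.049 0.091] [0.651 0.076 0.12 ] [[646.1  62.2]] [11.3 26.4] 3.0
scene tab [320 313   8   9  46] [0.686 0.187 0.111] [0.676 0.181 0.09 ] [0.692 0.191 0.129] [[684.9 186.9]] [ 7.1 16.6] 68.6
scene tab [217 327   2   5   7] [0.895 0.068 0.091] [0.893 0.064 0.09 ] [0.897 0.073 0.092] [[895.3  68.5]] [9.4 2.5] 61.5
scene mag [ 307  200   44  109 1907] [0.588 0.059 0.197] [ 0.509 -0.03   0.19 ] [0.698 0.197 0.212] [[598.2  94.4]] [263.6 100.2] 62.1
scene knob [327 192   6  10  51] [ 0.534 -0.012  0.228] [ 0.526 -0.021  0.214] [ 0.541 -0.006  0.236] [[532.4 -13.9]] [15.  11.9] 57.5
```

View pics/topcrop.png

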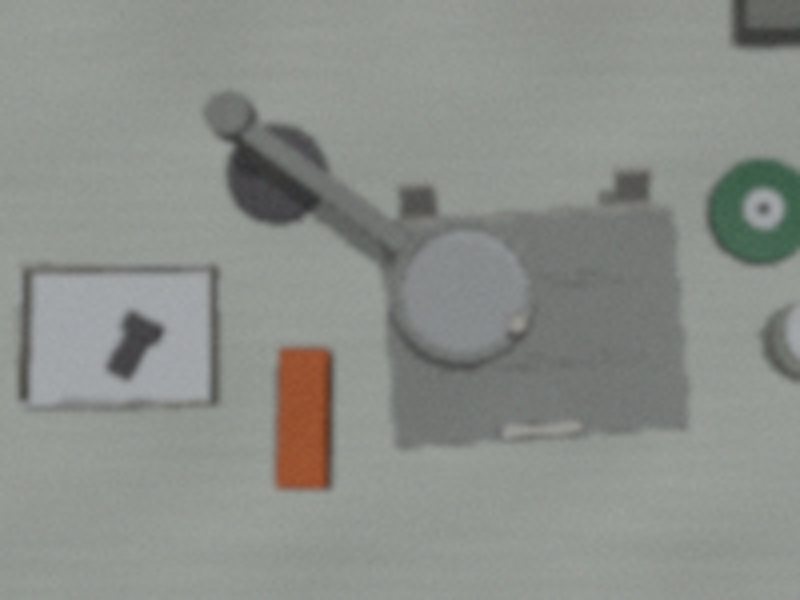

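Estimates so far:

| Item | Estimate |
|---|---|
| Knob | about (.529, -.013) |
| Pivot | about (.678, .183) |
| Tab | about (.467, -.028) |
| Case yaw | about 3.4° |

I'll go above the knob first, with the jaws roughly along the mid-swing tangent.

Call:
step_arm --commands '[{"xyz":[0,0,0.04],"twist":[0,0,0]},{"xyz":[0.02,-0.02,0.08],"twist":[0,0,5]},{"xyz":[0.04,-0.05,0.1],"twist":[0,0,10]},{"xyz":[0.06,-0.08,0.1],"twist":[0,0,15]},{"xyz":[0.08,-0.11,0.1],"twist":[0,0,20]},{"xyz":[0.1,-0.14,0.1],"twist":[0,0,25]},{"xyz":[0.12,-0.17,0.1],"twist":[0,0,30]},{"xyz":[0.14,-0.2,0.1],"twist":[0,0,35]},{"xyz":[0.165,-0.23,0.1],"twist":[0,0,39]},{"xyz":[0.19,-0.26,0.1],"twist":[0,0,39]},{"xyz":[0.21,-0.29,0.1],"twist":[0,0,39]},{"xyz":[0.235,-0.32,0.1],"twist":[0,0,39]}]' --fingers 0

```text
time: 1.1
tool_pos: [0.3626, 0.2134, 0.3133]
ee_rot: [-1.571, -0.0, 2.018]
wrist_force: [0.6, 0.8, -1.0]
width: 0.0942
```

Call:
step_arm --commands '[{"xyz":[0.02,-0.03,0],"twist":[0,0,0]},{"xyz":[0.04,-0.06,0],"twist":[0,0,0]},{"xyz":[0.06,-0.085,0],"twist":[0,0,0]},{"xyz":[0.08,-0.11,0],"twist":[0,0,0]},{"xyz":[0.1,-0.14,0],"twist":[0,0,0]},{"xyz":[0.12,-0.165,0],"twist":[0,0,0]},{"xyz":[0.14,-0.19,0],"twist":[0,0,0]},{"xyz":[0.155,-0.215,0],"twist":[0,0,0]},{"xyz":[0.167,-0.228,0],"twist":[0,0,0]},{"xyz":[0.167,-0.228,0],"twist":[0,0,0]},{"xyz":[0.167,-0.228,0],"twist":[0,0,0]}]'

```text
time: 2.02
tool_pos: [0.5294, -0.0134, 0.3124]
ee_rot: [-1.569, -0.002, 2.016]
wrist_force: [-0.5, -0.6, 0.4]
width: 0.0937
```

Run:
```python
from bench import robot
import cv2,numpy as np
from h import *
o=robot.get_obs();print(o['time'],o['tool_pos'],o['ee_rot'],o['joint_positions'],o['width'])
n='wrist';c=robot.camera_info(n);p,d=robot.snapshot(n)
np.savez(f"{n}.npz",p=p,d=d,**c)
cv2.imwrite("pics/w1.png",p[:,:,::-1])
W=cloud(d,c);z=W[...,2]
for lo,hi,nm in((.222,.245,'knob'),(.19,.21,'mag'),(.095,.13,'tab')):
    m=((z>lo)&(z<hi)&(W[...,0]>.4)&(abs(W[...,1]-.05)<.2)&(d>0)).astype(np.uint8);k,l,s,_=cv2.connectedComponentsWithStats(m)
    for i in range(1,k):
        if s[i,4]>30:
            q=W[l==i];print(nm,s[i],q.mean(0).round(3),q.min(0).round(3),q.max(0).round(3))
```

```text
2.0167 [ 0.52936597 -0.01339958  0.31235311] [-1.56883174e+00 -1.91137416e-03  2.01616866e+00] [-1.32740923e-01  4.54776320e-02  1.22067981e+00  5.53142606e-04
  1.87812496e+00 -2.14874484e+00] 0.09370682555589767
knob [315 199  15  18 218] [ 0.527 -0.016  0.233] [ 0.521 -0.022  0.222] [ 0.534 -0.008  0.237]
mag [ 294  190   97  104 7044] [0.557 0.024 0.196] [ 0.506 -0.029  0.19 ] [0.606 0.088 0.21 ]
mag [380 326  35  36 575] [0.644 0.135 0.198] [0.625 0.107 0.191] [0.664 0.169 0.201]
tab [311 123  46  24 314] [ 0.466 -0.029  0.11 ] [ 0.46  -0.059  0.108] [0.471 0.    0.113]
tab [216 228  13  13  61] [ 0.65  -0.109  0.107] [ 0.647 -0.112  0.095] [ 0.657 -0.105  0.118]
tab [330 282  15   6  38] [0.645 0.066 0.116] [0.642 0.054 0.113] [0.648 0.074 0.118]
tab [397 326   9  10  47] [0.67  0.178 0.12 ] [0.669 0.174 0.109] [0.672 0.185 0.129]
```

View pics/w1.png

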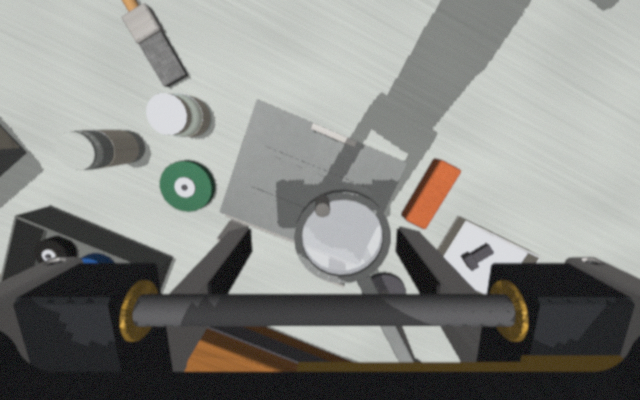

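The wrist view shows the knob at about (322,208), inside the open jaws. It measures (.528, -.014), and the lens centre is (.557, .024). I'll lower the jaws around it and cage it loosely.

Call:
step_arm --commands '[{"xyz":[-0.001,-0.001,-0.03],"twist":[0,0,0]},{"xyz":[-0.001,-0.001,-0.06],"twist":[0,0,0]},{"xyz":[-0.001,-0.001,-0.085],"twist":[0,0,0]},{"xyz":[-0.001,-0.001,-0.096],"twist":[0,0,0]},{"xyz":[-0.001,-0.001,-0.096],"twist":[0,0,0]},{"xyz":[-0.001,-0.001,-0.096],"twist":[0,0,0]}]'

```text
time: 2.57
tool_pos: [0.5281, -0.0131, 0.2182]
ee_rot: [-1.571, -0.0, 2.019]
wrist_force: [-1.0, -0.1, 0.3]
width: 0.094
```

Call:
step_arm --commands '[{"xyz":[0,0,0],"twist":[0,0,0]},{"xyz":[0,0,0],"twist":[0,0,0]},{"xyz":[0,0,0],"twist":[0,0,0]},{"xyz":[0,0,0],"twist":[0,0,0]},{"xyz":[0,0,0],"twist":[0,0,0]},{"xyz":[0,0,0],"twist":[0,0,0]}]' --fingers 190

```text
time: 3.07
tool_pos: [0.5286, -0.014, 0.2179]
ee_rot: [-1.571, 0.0, 2.018]
wrist_force: [-0.2, 0.4, -0.1]
width: 0.0576
```

Run:
```python
import numpy as np
f=lambda a:np.array([.678,.183])-.2475*np.array([np.cos(np.radians(a)),np.sin(np.radians(a))])
for A,B in((52.7,24),(24,-5)):
    print([np.round(f(a)-f(A),3).tolist() for a in np.linspace(A,B,13)[1:]])
```

```text
[[-0.008, 0.006], [-0.016, 0.013], [-0.023, 0.02], [-0.031, 0.028], [-0.038, 0.035], [-0.044, 0.043], [-0.05, 0.052], [-0.056, 0.06], [-0.062, 0.069], [-0.067, 0.078], [-0.072, 0.087], [-0.076, 0.096]]
[[-0.004, 0.01], [-0.008, 0.019], [-0.011, 0.029], [-0.014, 0.039], [-0.016, 0.05], [-0.018, 0.06], [-0.02, 0.07], [-0.021, 0.081], [-0.021, 0.091], [-0.021, 0.101], [-0.021, 0.112], [-0.02, 0.122]]
```

Call:
step_arm --commands '[{"xyz":[0,0,0],"twist":[0,0,0]},{"xyz":[0,0,0],"twist":[0,0,0]},{"xyz":[0,0,0],"twist":[0,0,0]},{"xyz":[0,0,0],"twist":[0,0,0]},{"xyz":[0,0,0],"twist":[0,0,0]},{"xyz":[0,0,0],"twist":[0,0,0]}]'

```text
time: 3.57
tool_pos: [0.5284, -0.0139, 0.2175]
ee_rot: [-1.571, -0.0, 2.018]
wrist_force: [0.8, -0.5, -0.7]
width: 0.0242
```

Call:
step_arm --commands '[{"xyz":[-0.008,0.006,0],"twist":[0,0,0]},{"xyz":[-0.016,0.013,0],"twist":[0,0,0]},{"xyz":[-0.023,0.02,0],"twist":[0,0,0]},{"xyz":[-0.031,0.028,0],"twist":[0,0,0]},{"xyz":[-0.038,0.035,0],"twist":[0,0,0]},{"xyz":[-0.044,0.043,0],"twist":[0,0,0]},{"xyz":[-0.05,0.052,0],"twist":[0,0,0]},{"xyz":[-0.056,0.06,0],"twist":[0,0,0]},{"xyz":[-0.062,0.069,0],"twist":[0,0,0]},{"xyz":[-0.067,0.078,0],"twist":[0,0,0]},{"xyz":[-0.072,0.087,0],"twist":[0,0,0]},{"xyz":[-0.076,0.096,0],"twist":[0,0,0]}]'

```text
time: 4.57
tool_pos: [0.4519, 0.0831, 0.2176]
ee_rot: [-1.571, -0.0, 2.018]
wrist_force: [0.9, -1.6, 0.2]
width: 0.0241
```

Run:
```python
from bench import robot
import cv2
p,d=robot.snapshot("top");cv2.imwrite("pics/t2.png",cv2.resize(p[110:260,180:380,::-1],None,fx=4,fy=4))
p,d=robot.snapshot("wrist");cv2.imwrite("pics/w2.png",p[:,:,::-1])
```

```text
(no output)
```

View pics/w2.png

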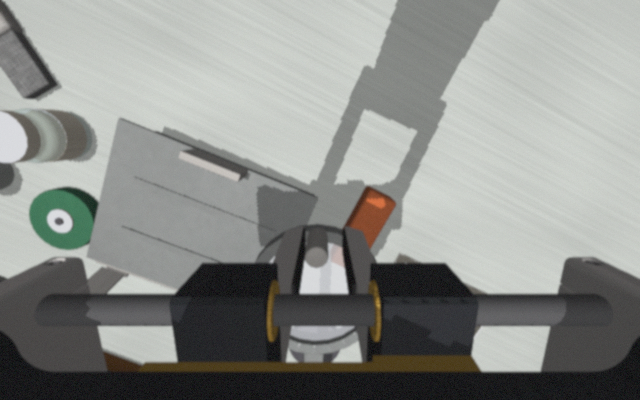

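The wrist view shows the knob at about (317,248), still between the fingers and moving with them. I'll continue the arc.

Call:
step_arm --commands '[{"xyz":[-0.004,0.01,0],"twist":[0,0,0]},{"xyz":[-0.008,0.019,0],"twist":[0,0,0]},{"xyz":[-0.011,0.029,0],"twist":[0,0,0]},{"xyz":[-0.014,0.039,0],"twist":[0,0,0]},{"xyz":[-0.016,0.05,0],"twist":[0,0,0]},{"xyz":[-0.018,0.06,0],"twist":[0,0,0]},{"xyz":[-0.02,0.07,0],"twist":[0,0,0]},{"xyz":[-0.021,0.081,0],"twist":[0,0,0]},{"xyz":[-0.021,0.091,0],"twist":[0,0,0]},{"xyz":[-0.021,0.101,0],"twist":[0,0,0]},{"xyz":[-0.021,0.112,0],"twist":[0,0,0]},{"xyz":[-0.02,0.119,0],"twist":[0,0,0]}]'

```text
time: 5.67
tool_pos: [0.4323, 0.2025, 0.2174]
ee_rot: [-1.571, -0.001, 2.019]
wrist_force: [-0.5, -1.4, -0.3]
width: 0.0238
```

Call:
step_arm --commands '[{"xyz":[0,0,0],"twist":[0,0,0]},{"xyz":[0,0,0],"twist":[0,0,0]},{"xyz":[0,0,0.02],"twist":[0,0,0]},{"xyz":[0,0,0.04],"twist":[0,0,0]},{"xyz":[0,0,0.07],"twist":[0,0,0]},{"xyz":[0,0,0.1],"twist":[0,0,-4]},{"xyz":[0,-0.02,0.1],"twist":[0,0,-10]},{"xyz":[0,-0.05,0.1],"twist":[0,0,-16]},{"xyz":[0,-0.08,0.1],"twist":[0,0,-22]},{"xyz":[0,-0.11,0.1],"twist":[0,0,-22]},{"xyz":[0,-0.11,0.1],"twist":[0,0,-22]}]'

```text
time: 6.58
tool_pos: [0.4326, 0.0869, 0.3179]
ee_rot: [-1.572, 0.002, 1.627]
wrist_force: [0.3, -0.1, 0.6]
width: 0.0244
```

Run:
```python
from bench import robot
import cv2,numpy as np
from h import *
o=robot.get_obs();print(o['time'],o['tool_pos'],o['ee_rot'],o['width'])
for n in("top","wrist"):
    c=robot.camera_info(n);p,d=robot.snapshot(n)
    np.savez(f"{n}.npz",p=p,d=d,**c)
    cv2.imwrite(f"pics/{n}3.png",p[:,:,::-1])
    W=cloud(d,c);z=W[...,2]
    for lo,hi,nm in((.222,.245,'knob'),(.19,.206,'mag'),(.095,.13,'tab'),(.066,.09,'lid')):
        m=((z>lo)&(z<hi)&(W[...,0]>.38)&(W[...,0]<.72)&(abs(W[...,1]-.05)<.25)&(d>0)).astype(np.uint8);k,l,s,_=cv2.connectedComponentsWithStats(m)
        for i in range(1,k):
            if s[i,4]>30:
                q=W[l==i];r=cv2.minAreaRect(q[:,:2].astype(np.float32)*1000);print(n,nm,s[i],q.mean(0).round(3),q.min(0).round(3),q.max(0).round(3),np.round(r[0]+r[1]+(r[2],),1))
```

```text
6.5833 [0.43257999 0.08690142 0.31790891] [-1.57178372  0.00211432  1.6271395 ] 0.024439975869912093
top mag [221 137  23  60 366] [0.593 0.187 0.199] [0.521 0.165 0.191] [0.682 0.222 0.206] [601.1 193.5  45.1 164.8  85.8]
top tab [333 152   9   6  47] [ 0.649 -0.096  0.109] [ 0.643 -0.108  0.097] [ 0.655 -0.084  0.122] [649.4 -96.2  12.1  24.    4.8]
top tab [279 156   9   6  42] [0.641 0.063 0.11 ] [0.634 0.051 0.096] [0.646 0.075 0.122] [641.3  62.7  10.6  25.2   8.6]
top tab [305 216  20   4  60] [ 0.464 -0.027  0.11 ] [ 0.46  -0.055  0.099] [0.468 0.    0.116] [464.2 -27.2   7.7  55.5   3.2]
top lid [ 275  157   77   64 3855] [ 0.552 -0.028  0.079] [ 0.459 -0.136  0.066] [0.645 0.09  0.09 ] [550.1 -22.8 180.7 220.1   3.4]
wrist knob [432 207  20  17 244] [0.432 0.197 0.232] [0.426 0.192 0.222] [0.439 0.205 0.236] [432.8 198.5  12.6  13.1   6.5]
wrist mag [ 373  201   96   73 4704] [0.469 0.194 0.196] [0.427 0.145 0.19 ] [0.507 0.245 0.206] [464.8 196.2 100.8  76.6  85.5]
wrist tab [212 198  48   8 366] [ 0.464 -0.028  0.108] [ 0.46  -0.059  0.095] [0.47  0.001 0.112] [464.5 -29.1   7.8  60.1   2.3]
wrist lid [ 165  195  153   99 9626] [ 0.518 -0.031  0.079] [ 0.455 -0.138  0.067] [0.619 0.089 0.089] [540.  -25.3 159.1 220.6   3. ]
```

View pics/top3.png

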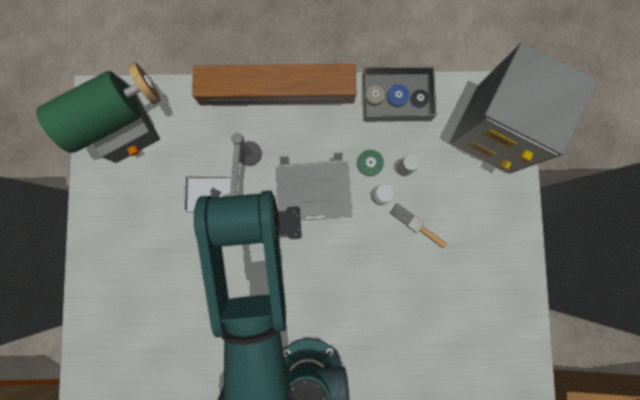

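View pics/wrist3.png

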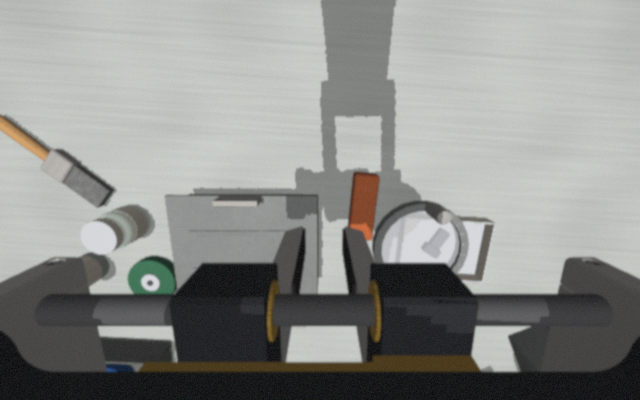

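The lens is now at about (.477, .196) in world, which is a case-frame y of about .22 m, so it is off the case. The tab is at (.4645, -.029), and its top edge is at z ≈ .111. I'll straddle the tab's 60 mm width so the tab can pivot between the pads.

Call:
step_arm --commands '[{"xyz":[0.008,-0.03,0],"twist":[0,0,0]},{"xyz":[0.016,-0.06,0],"twist":[0,0,0]},{"xyz":[0.024,-0.09,0],"twist":[0,0,0]},{"xyz":[0.032,-0.1155,0],"twist":[0,0,0]},{"xyz":[0.032,-0.1155,-0.03],"twist":[0,0,0]},{"xyz":[0.032,-0.1155,-0.06],"twist":[0,0,0]},{"xyz":[0.032,-0.1155,-0.09],"twist":[0,0,0]},{"xyz":[0.032,-0.1155,-0.11],"twist":[0,0,0]},{"xyz":[0.032,-0.1155,-0.12],"twist":[0,0,0]},{"xyz":[0.032,-0.1155,-0.12],"twist":[0,0,0]},{"xyz":[0.032,-0.1155,-0.12],"twist":[0,0,0]},{"xyz":[0.032,-0.1155,-0.12],"twist":[0,0,0]}]' --fingers 0

```text
time: 7.68
tool_pos: [0.4655, -0.0242, 0.1995]
ee_rot: [-1.574, 0.001, 1.634]
wrist_force: [0.6, -0.4, -0.4]
width: 0.0937
```

Run:
```python
from bench import robot
import cv2,numpy as np
from h import *
o=robot.get_obs();print(o['time'],o['tool_pos'],o['ee_rot'],o['width'])
for n in("wrist",):
    c=robot.camera_info(n);p,d=robot.snapshot(n)
    cv2.imwrite(f"pics/{n}4.png",p[:,:,::-1])
    W=cloud(d,c);z=W[...,2]
    for lo,hi,nm in((.095,.13,'tab'),(.066,.09,'lid')):
        m=((z>lo)&(z<hi)&(W[...,0]>.38)&(W[...,0]<.72)&(abs(W[...,1]-.05)<.25)&(d>0)).astype(np.uint8);k,l,s,_=cv2.connectedComponentsWithStats(m)
        for i in range(1,k):
            if s[i,4]>30:
                q=W[l==i];r=cv2.minAreaRect(q[:,:2].astype(np.float32)*1000);print(n,nm,s[i],q.mean(0).round(3),q.min(0).round(3),q.max(0).round(3),np.round(r[0]+r[1]+(r[2],),1))
```

```text
7.6833 [ 0.46552286 -0.02417231  0.19946887] [-1.57406855e+00  5.64153112e-04  1.63448538e+00] 0.09367696772762953
wrist tab [286 199  65  13 774] [ 0.464 -0.03   0.108] [ 0.46  -0.059  0.095] [0.471 0.    0.112] [465.3 -29.5   8.2  59.6   3.2]
wrist tab [231 354  28  17 390] [ 0.649 -0.099  0.104] [ 0.645 -0.112  0.095] [ 0.653 -0.086  0.113] [648.6 -99.   26.4   7.9  89.6]
wrist tab [378 355  24   7 137] [0.638 0.06  0.099] [0.636 0.047 0.095] [0.641 0.073 0.102] [638.   60.2   4.2  25.8   5.7]
wrist lid [  212   194   214   100 16677] [ 0.515 -0.024  0.079] [ 0.455 -0.139  0.074] [0.58  0.086 0.09 ] [517.6 -26.2 114.1 220.1   3.4]
wrist lid [ 224  326  190   26 2581] [ 0.627 -0.019  0.079] [ 0.609 -0.13   0.066] [0.649 0.089 0.09 ] [630.4 -20.2  30.2 219.6   3.5]
```

View pics/wrist4.png

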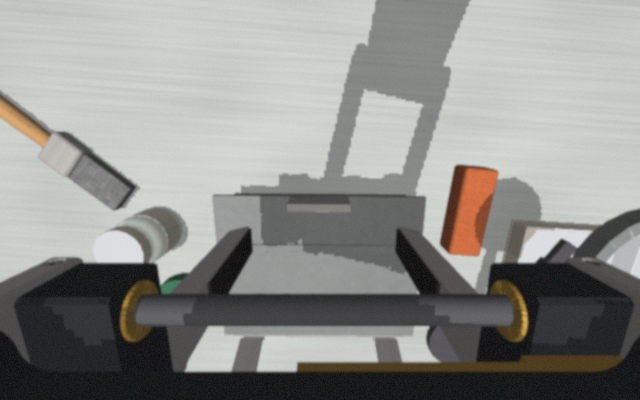

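The wrist view shows the tab centred between the fingers at about (318,205). It measures (.465, -.0295). I'll descend and close.

Call:
step_arm --commands '[{"xyz":[-0.0005,-0.001,-0.03],"twist":[0,0,0]},{"xyz":[-0.0005,-0.001,-0.06],"twist":[0,0,0]},{"xyz":[-0.0005,-0.001,-0.085],"twist":[0,0,0]},{"xyz":[-0.0005,-0.001,-0.1],"twist":[0,0,0]},{"xyz":[-0.0005,-0.001,-0.106],"twist":[0,0,0]},{"xyz":[-0.0005,-0.001,-0.106],"twist":[0,0,0]},{"xyz":[-0.0005,-0.001,-0.106],"twist":[0,0,0]}]'

```text
time: 8.32
tool_pos: [0.4651, -0.0256, 0.0931]
ee_rot: [-1.573, 0.0, 1.634]
wrist_force: [0.1, -0.2, 0.6]
width: 0.0942
```

Call:
step_arm --commands '[{"xyz":[0,0,0],"twist":[0,0,0]},{"xyz":[0,0,0],"twist":[0,0,0]},{"xyz":[0,0,0],"twist":[0,0,0]},{"xyz":[0,0,0],"twist":[0,0,0]},{"xyz":[0,0,0],"twist":[0,0,0]},{"xyz":[0,0,0],"twist":[0,0,0]},{"xyz":[0,0,0],"twist":[0,0,0]},{"xyz":[0,0,0],"twist":[0,0,0]}]' --fingers 255

```text
time: 8.98
tool_pos: [0.4646, -0.029, 0.092]
ee_rot: [-1.572, 0.008, 1.633]
wrist_force: [0.3, -8.8, -1.2]
width: 0.0593
```

Run:
```python
from bench import robot
import numpy as np
o=robot.get_obs();print({k:np.round(v,4).tolist() for k,v in o.items()})
```

```text
{'time': 8.9833, 'joint_positions': [-0.179, -0.0458, 1.7505, -0.0072, 1.434, -1.8109], 'qvel': [0.0002, 0.0005, -0.0007, 0.0021, 0.0019, 0.0001], 'joint_torque': [4.0779, -26.9291, -27.8223, 2.7205, 0.8307, 0.0679], 'tool_pos': [0.4646, -0.029, 0.092], 'ee_rot': [-1.5719, 0.0076, 1.6328], 'wrist_force': [0.3247, -8.8432, -1.1554], 'wrist_torque': [-1.5045, -0.1721, 0.0239], 'width': 0.0593}
```

The tab is gripped, with width 59.3 mm. Next I'll compute the hinge arc with the tool kept vertical, so the tab pivots between the pads.

Run:
```python
import numpy as np
y=np.radians(3.3)
def f(t):
    x=-.163*(np.cos(t)-1)+.031*np.sin(t);z=.163*np.sin(t)+.031*(np.cos(t)-1)
    return np.array([x*np.cos(y),x*np.sin(y)-.0035*min(1,t/.2),z])
T=np.linspace(0,1.86,49)
for k in range(4):
    print(T[12*k+12],[ (np.round(f(t)-f(T[12*k]),4)).tolist() for t in T[12*k+1:12*k+13]])
```

```text
0.46499999999999997 [[0.0013, -0.0006, 0.0063], [0.0029, -0.0012, 0.0125], [0.0047, -0.0018, 0.0187], [0.0067, -0.0023, 0.0248], [0.009, -0.0029, 0.0308], [0.0115, -0.0028, 0.0367], [0.0142, -0.0027, 0.0425], [0.0172, -0.0025, 0.0482], [0.0204, -0.0023, 0.0538], [0.0238, -0.0021, 0.0593], [0.0274, -0.0019, 0.0646], [0.0312, -0.0017, 0.0698]]
0.9299999999999999 [[0.004, 0.0002, 0.005], [0.0082, 0.0005, 0.0099], [0.0126, 0.0007, 0.0146], [0.0171, 0.001, 0.0191], [0.0218, 0.0013, 0.0235], [0.0267, 0.0015, 0.0277], [0.0318, 0.0018, 0.0316], [0.037, 0.0021, 0.0354], [0.0423, 0.0024, 0.039], [0.0478, 0.0028, 0.0423], [0.0534, 0.0031, 0.0455], [0.0591, 0.0034, 0.0484]]
1.395 [[0.0058, 0.0003, 0.0027], [0.0117, 0.0007, 0.0052], [0.0178, 0.001, 0.0074], [0.0239, 0.0014, 0.0094], [0.03, 0.0017, 0.0112], [0.0363, 0.0021, 0.0127], [0.0426, 0.0025, 0.014], [0.0489, 0.0028, 0.015], [0.0553, 0.0032, 0.0158], [0.0617, 0.0036, 0.0164], [0.0681, 0.0039, 0.0167], [0.0745, 0.0043, 0.0167]]
1.86 [[0.0064, 0.0004, -0.0002], [0.0128, 0.0007, -0.0007], [0.0192, 0.0011, -0.0014], [0.0255, 0.0015, -0.0023], [0.0319, 0.0018, -0.0035], [0.0381, 0.0022, -0.0049], [0.0443, 0.0026, -0.0066], [0.0504, 0.0029, -0.0085], [0.0565, 0.0033, -0.0107], [0.0624, 0.0036, -0.0131], [0.0683, 0.0039, -0.0157], [0.0741, 0.0043, -0.0185]]
```

Call:
step_arm --commands '[{"xyz":[0.001,-0.001,0.006],"twist":[0,0,0]},{"xyz":[0.003,-0.001,0.0125],"twist":[0,0,0]},{"xyz":[0.005,-0.002,0.0185],"twist":[0,0,0]},{"xyz":[0.0065,-0.0025,0.025],"twist":[0,0,0]},{"xyz":[0.009,-0.003,0.031],"twist":[0,0,0]},{"xyz":[0.0115,-0.003,0.0365],"twist":[0,0,0]}]'

```text
time: 9.48
tool_pos: [0.4742, -0.0285, 0.1272]
ee_rot: [-1.567, -0.001, 1.633]
wrist_force: [-0.3, -2.6, -7.8]
width: 0.0595
```

Run:
```python
from bench import robot
import cv2
p,d=robot.snapshot("wrist");cv2.imwrite("pics/w5.png",p[:,:,::-1])
```

```text
(no output)
```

View pics/w5.png

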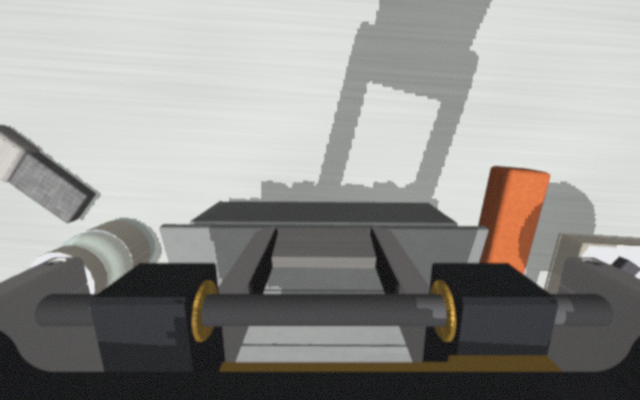

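The view shows the lid edge (row ~225) rising with the tab, which is held between the pads at about (320,245). The force is about 8 N, as expected for this hinge. Continuing.

Call:
step_arm --commands '[{"xyz":[0.0027,0,0.0058],"twist":[0,0,0]},{"xyz":[0.0057,0,0.0115],"twist":[0,0,0]},{"xyz":[0.009,0,0.017],"twist":[0,0,0]},{"xyz":[0.0123,0.001,0.0226],"twist":[0,0,0]},{"xyz":[0.016,0.001,0.028],"twist":[0,0,0]},{"xyz":[0.0197,0.001,0.033],"twist":[0,0,0]},{"xyz":[0.0237,0.001,0.038],"twist":[0,0,0]},{"xyz":[0.028,0.0015,0.043],"twist":[0,0,0]},{"xyz":[0.0323,0.002,0.0477],"twist":[0,0,0]},{"xyz":[0.037,0.002,0.052],"twist":[0,0,0]},{"xyz":[0.0415,0.0025,0.0566],"twist":[0,0,0]},{"xyz":[0.0464,0.003,0.0608],"twist":[0,0,0]}]'

```text
time: 10.53
tool_pos: [0.5222, -0.0258, 0.1896]
ee_rot: [-1.571, 0.001, 1.633]
wrist_force: [-3.5, -3.4, -4.9]
width: 0.0597
```

Call:
step_arm --commands '[{"xyz":[0.005,0,0.004],"twist":[0,0,0]},{"xyz":[0.0103,0.0006,0.0077],"twist":[0,0,0]},{"xyz":[0.0156,0.001,0.0113],"twist":[0,0,0]},{"xyz":[0.021,0.0013,0.0146],"twist":[0,0,0]},{"xyz":[0.0267,0.0016,0.0178],"twist":[0,0,0]},{"xyz":[0.0324,0.002,0.0207],"twist":[0,0,0]},{"xyz":[0.0382,0.0022,0.0234],"twist":[0,0,0]},{"xyz":[0.0441,0.0026,0.0259],"twist":[0,0,0]},{"xyz":[0.0502,0.003,0.0281],"twist":[0,0,0]},{"xyz":[0.0563,0.0033,0.0301],"twist":[0,0,0]},{"xyz":[0.0624,0.0036,0.0319],"twist":[0,0,0]},{"xyz":[0.0687,0.004,0.0334],"twist":[0,0,0]}]'

```text
time: 11.53
tool_pos: [0.5914, -0.0219, 0.2244]
ee_rot: [-1.573, 0.001, 1.633]
wrist_force: [-4.5, -3.7, 0.0]
width: 0.0591
```

Run:
```python
from bench import robot
import cv2,numpy as np
o=robot.get_obs();print({k:np.round(o[k],3).tolist() for k in('time','tool_pos','ee_rot','joint_positions','wrist_force','wrist_torque','width')})
p,d=robot.snapshot("wrist");cv2.imwrite("pics/w6.png",p[:,:,::-1])
p,d=robot.snapshot("scene");cv2.imwrite("pics/s6.png",p[:,:,::-1])
```

```text
{'time': 11.533, 'tool_pos': [0.591, -0.022, 0.224], 'ee_rot': [-1.573, 0.001, 1.633], 'joint_positions': [-0.132, 0.177, 1.249, -0.001, 1.713, -1.766], 'wrist_force': [-4.535, -3.681, 0.005], 'wrist_torque': [-0.487, 1.174, -0.013], 'width': 0.059}
```

View pics/w6.png

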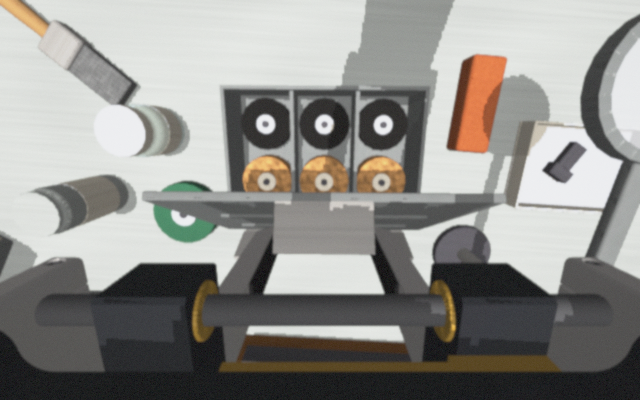

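View pics/s6.png

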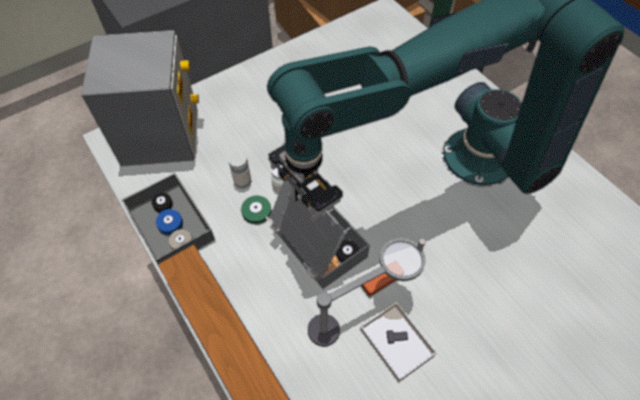

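The lid is held at about 1.16 rad, tracking the predicted arc within 1 mm, and the magnifier is clear. I'll compute the rest.

Run:
```python
import numpy as np
y=np.radians(3.3)
def f(t):
    x=-.163*(np.cos(t)-1)+.031*np.sin(t);z=.163*np.sin(t)+.031*(np.cos(t)-1)
    return np.array([x*np.cos(y),x*np.sin(y),z])
for T in(np.linspace(1.1625,1.6,12),np.linspace(1.6,1.88,11)):
    print([ (np.round(f(t)-f(T[0]),4)).tolist() for t in T[1:]])
```

```text
[[0.0065, 0.0004, 0.0013], [0.013, 0.0007, 0.0024], [0.0195, 0.0011, 0.0032], [0.0261, 0.0015, 0.0037], [0.0326, 0.0019, 0.004], [0.0392, 0.0023, 0.004], [0.0458, 0.0026, 0.0037], [0.0524, 0.003, 0.0032], [0.0589, 0.0034, 0.0024], [0.0654, 0.0038, 0.0014], [0.0719, 0.0041, 0.0001]]
[[0.0045, 0.0003, -0.0011], [0.009, 0.0005, -0.0023], [0.0134, 0.0008, -0.0036], [0.0179, 0.001, -0.005], [0.0222, 0.0013, -0.0066], [0.0265, 0.0015, -0.0083], [0.0308, 0.0018, -0.0101], [0.035, 0.002, -0.012], [0.0392, 0.0023, -0.014], [0.0433, 0.0025, -0.0162]]
```

Call:
step_arm --commands '[{"xyz":[0.0065,0.0004,0.0013],"twist":[0,0,0]},{"xyz":[0.013,0.0007,0.0024],"twist":[0,0,0]},{"xyz":[0.0195,0.001,0.0032],"twist":[0,0,0]},{"xyz":[0.026,0.0015,0.0037],"twist":[0,0,0]},{"xyz":[0.0325,0.002,0.004],"twist":[0,0,0]},{"xyz":[0.039,0.0023,0.004],"twist":[0,0,0]},{"xyz":[0.0458,0.0026,0.0037],"twist":[0,0,0]},{"xyz":[0.0524,0.003,0.0032],"twist":[0,0,0]},{"xyz":[0.059,0.0034,0.0024],"twist":[0,0,0]},{"xyz":[0.0654,0.0038,0.0014],"twist":[0,0,0]},{"xyz":[0.072,0.004,0],"twist":[0,0,0]}]'

```text
time: 12.55
tool_pos: [0.6643, -0.0178, 0.2263]
ee_rot: [-1.578, 0.001, 1.634]
wrist_force: [-3.3, -2.4, 5.9]
width: 0.0588
```

Call:
step_arm --commands '[{"xyz":[0.0045,0.0003,-0.001],"twist":[0,0,0]},{"xyz":[0.009,0.0005,-0.0023],"twist":[0,0,0]},{"xyz":[0.0134,0.0008,-0.0036],"twist":[0,0,0]},{"xyz":[0.018,0.001,-0.005],"twist":[0,0,0]},{"xyz":[0.022,0.0013,-0.0066],"twist":[0,0,0]},{"xyz":[0.0265,0.0015,-0.0083],"twist":[0,0,0]},{"xyz":[0.031,0.0018,-0.01],"twist":[0,0,0]},{"xyz":[0.035,0.002,-0.012],"twist":[0,0,0]},{"xyz":[0.039,0.0023,-0.014],"twist":[0,0,0]},{"xyz":[0.041,0.0024,-0.015],"twist":[0,0,0]},{"xyz":[0.041,0.0024,-0.015],"twist":[0,0,0]}]'

```text
time: 13.47
tool_pos: [0.7072, -0.0154, 0.2121]
ee_rot: [-1.583, 0.002, 1.634]
wrist_force: [1.3, -3.1, 5.3]
width: 0.0594
```

Run:
```python
from bench import robot
import cv2,numpy as np
from scipy.optimize import brentq
o=robot.get_obs();print({k:np.round(o[k],3).tolist() for k in('time','tool_pos','ee_rot','wrist_force','wrist_torque','width')})
x=(o['tool_pos'][0]-.4646)/np.cos(np.radians(3.3))
print(brentq(lambda t:-.163*(np.cos(t)-1)+.031*np.sin(t)-x,1,2.5))
p,d=robot.snapshot("wrist");cv2.imwrite("pics/w7.png",p[:,:,::-1])
```

```text
{'time': 13.467, 'tool_pos': [0.707, -0.015, 0.212], 'ee_rot': [-1.583, 0.002, 1.634], 'wrist_force': [1.286, -3.121, 5.295], 'wrist_torque': [-0.51, -0.03, 0.073], 'width': 0.059}
1.8858015076099361
```

View pics/w7.png

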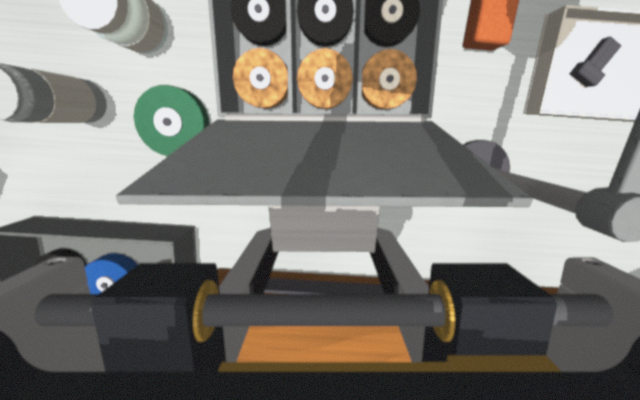

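The lid leans well past upright, at a kinematic estimate of about 1.88 rad. The stop isn't clear from the forces yet, so I'll push slightly further and watch the force.

Call:
step_arm --commands '[{"xyz":[0.002,0,-0.001],"twist":[0,0,0]},{"xyz":[0.004,0,-0.002],"twist":[0,0,0]},{"xyz":[0.006,0,-0.003],"twist":[0,0,0]},{"xyz":[0.006,0,-0.003],"twist":[0,0,0]},{"xyz":[0.006,0,-0.003],"twist":[0,0,0]}]'

```text
time: 13.93
tool_pos: [0.7115, -0.0152, 0.2099]
ee_rot: [-1.58, 0.001, 1.634]
wrist_force: [-3.5, -3.1, 8.0]
width: 0.0589
```

```bash
cat > lid.py <<'E'
from bench import robot
import cv2,numpy as np,sys
from h import *
o=robot.get_obs();print({k:np.round(o[k],3).tolist() for k in('time','tool_pos','wrist_force','wrist_torque','width')})
psi=np.radians(3.3);hx=np.array([.628,-.0195])
for n in("top","scene","wrist"):
    c=robot.camera_info(n);p,d=robot.snapshot(n);cv2.imwrite(f"pics/{n}{sys.argv[1]}.png",p[:,:,::-1])
    W=cloud(d,c);r=W[...,:2]-hx
    X=r[...,0]*np.cos(psi)+r[...,1]*np.sin(psi);Y=-r[...,0]*np.sin(psi)+r[...,1]*np.cos(psi);Z=W[...,2]-.072
    s=(d>0)&(abs(Y)<.105)&(abs(Y)>.05)&(Z>.04)&(Z<.155)&(X>-.05)&(X<.09)
    if s.sum()<50: print(n,s.sum());continue
    b=np.median(X[s]);
    w=np.ones(s.sum(),bool)
    for _ in range(8):
        a=np.polyfit(Z[s][w],X[s][w],1);w=abs(np.polyval(a,Z[s])-X[s])<.004
    print(n,s.sum(),w.sum(),"theta",np.pi/2+np.arctan(a[0]),"x at hinge",a[1])
E
python3 lid.py 8
```

```text
{'time': 13.933, 'tool_pos': [0.711, -0.015, 0.21], 'wrist_force': [-3.468, -3.141, 8.025], 'wrist_torque': [-0.391, 0.8, -0.006], 'width': 0.059}
top 601 599 theta 1.8518705629111158 x at hinge -0.0015039679225020263
scene 41
wrist 10499 10499 theta 1.8504665975038657 x at hinge -6.305163079922009e-05
```

Both cameras fit the lid plane at 1.85 rad, so it is on its stop. I'll release and withdraw upwards.

Call:
step_arm --commands '[{"xyz":[0,0,0],"twist":[0,0,0]},{"xyz":[0,0,0],"twist":[0,0,0]},{"xyz":[0,0,0],"twist":[0,0,0]},{"xyz":[0,0,0],"twist":[0,0,0]},{"xyz":[0,0,0],"twist":[0,0,0]},{"xyz":[0,0,0],"twist":[0,0,0]},{"xyz":[0,0,0],"twist":[0,0,0]},{"xyz":[0,0,0],"twist":[0,0,0]},{"xyz":[0,0,0],"twist":[0,0,0]}]' --fingers 0

```text
time: 14.83
tool_pos: [0.7095, -0.015, 0.2041]
ee_rot: [-1.571, -0.0, 1.634]
wrist_force: [0.9, -0.1, -0.1]
width: 0.0941
```

Call:
step_arm --commands '[{"xyz":[0,0,0.015],"twist":[0,0,0]},{"xyz":[0,0,0.035],"twist":[0,0,0]},{"xyz":[0,0,0.06],"twist":[0,0,0]},{"xyz":[0,0,0.09],"twist":[0,0,0]},{"xyz":[-0.02,0,0.11],"twist":[0,0,0]},{"xyz":[-0.05,0,0.13],"twist":[0,0,0]},{"xyz":[-0.08,0,0.14],"twist":[0,0,0]},{"xyz":[-0.12,0,0.14],"twist":[0,0,0]},{"xyz":[-0.16,0,0.14],"twist":[0,0,0]},{"xyz":[-0.2,0,0.14],"twist":[0,0,0]},{"xyz":[-0.24,0,0.14],"twist":[0,0,0]},{"xyz":[-0.26,0,0.14],"twist":[0,0,0]}]'

```text
time: 15.83
tool_pos: [0.4459, -0.0148, 0.3456]
ee_rot: [-1.573, 0.0, 1.634]
wrist_force: [0.1, 0.3, 1.0]
width: 0.0938
```

Call:
step_arm --commands '[{"xyz":[0,0,0],"twist":[0,0,0]},{"xyz":[0,0,0],"twist":[0,0,0]},{"xyz":[0,0,0],"twist":[0,0,0]},{"xyz":[0,0,0],"twist":[0,0,0]},{"xyz":[0,0,0],"twist":[0,0,0]}]'

```text
time: 16.25
tool_pos: [0.4506, -0.0151, 0.3433]
ee_rot: [-1.569, -0.001, 1.634]
wrist_force: [0.1, 0.7, -0.5]
width: 0.0939
```

```bash
python3 lid.py 9
python3 - <<'E'
import cv2,numpy as np
cv2.imwrite("pics/cmp.png",np.vstack([cv2.imread("pics/top0.png")[60:260],cv2.imread("pics/top9.png")[60:260]]))
E
```

```text
{'time': 16.25, 'tool_pos': [0.451, -0.015, 0.343], 'wrist_force': [0.067, 0.692, -0.528], 'wrist_torque': [0.022, -0.048, -0.033], 'width': 0.094}
top 817 817 theta 1.850067337310961 x at hinge -0.0012209938871401425
scene 54 34 theta 1.7482801582753438 x at hinge 0.018009387624799537
wrist 3343 3343 theta 1.8472228104657866 x at hinge 0.00013610765998593044
```

View pics/cmp.png

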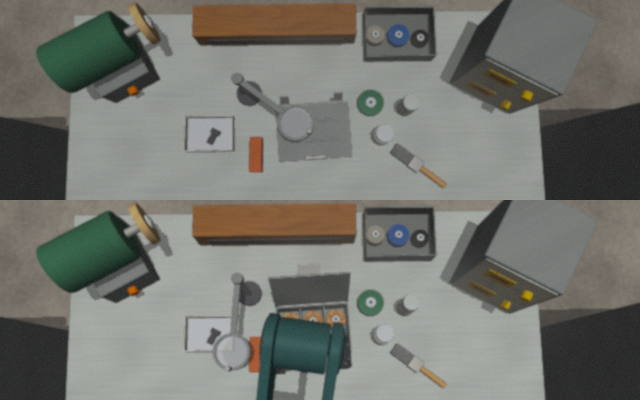

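View pics/scene9.png

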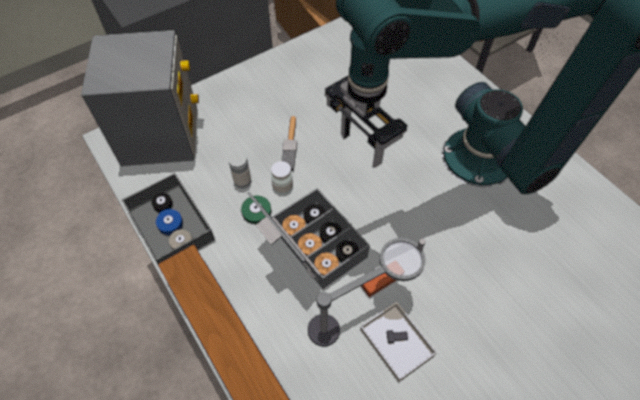

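View pics/wrist9.png

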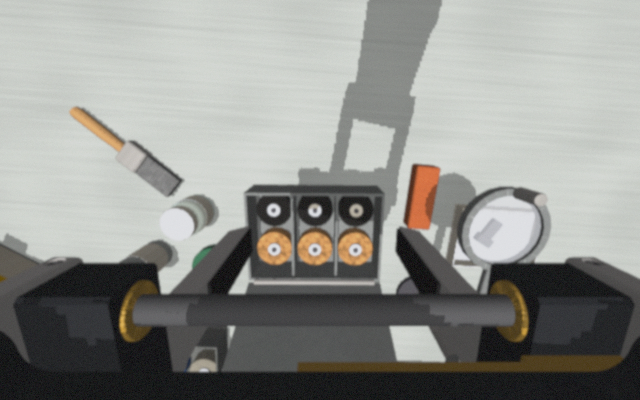

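The lid is open and leaning back at about 1.85 rad. The lens, at top-view (232,~350) in the composite, is beside the case. The bystanders look unchanged and the gripper is touching nothing, so I'm handing in.

```bash
python3 -c "
from bench import robot
print(abs(robot.get_obs()['qvel']).max());robot.close_job()"
```

```text
0.00807425192942584
the job is handed in; nothing more can be done
```

The magnifier is swung clear and the lid is open on its stop. I handed the job in at about 16.4 s; no verdict is reported.

**What I did:** I caged the magnifier's knob loosely between the fingers and swung it left along its arc. I then gripped the lid's pull tab across its 60 mm width. Keeping the tool vertical, I carried the lid round its hinge at about 0.5 rad/s until it reached the stop. Finally I released it and withdrew.

**Last checks:**
- **Lid:** the top and wrist cameras gave an angle of 1.850 and 1.847 rad after release.
- **Lid, disagreeing reading:** the scene camera gave 1.75 rad. It sees the lid nearly edge-on and had only 34 usable points, so I set it aside.
- **Lens:** its centre measured about 0.22 m left of the case's centre line straight after the swing. I did not measure it again, but the later pictures show it unmoved.
- **Bystanders:** they look unmoved in before and after pictures. I checked this by eye only, and the compound bar was partly hidden from above.
- **Robot:** wrist force was under 1 N, joint speeds were near zero, and the gripper was well clear of everything.

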